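# Turn the stock planner's leaf in the cold room

## Task

Using only fingertips or the outside of the fingers and gripping or lifting nothing, first push the squat tin that stands on the stock planner's dark landing mat along the table until it is clear of where the leaf will lie. Then push the half-raised white leaf up and over its spine and press it down flat on the mat side. Keep the tin upright and leave everything else where it is.

Things in the scene. Friction and masses are not known exactly. Their poses are not given: they have to be found in the camera images.
- planner: Stock planner fixed to the table: aluminium spine bar 20 mm wide (y), 190 long (x), 6 high, end lugs 16 high. Origin: middle of the spine, on the table; x along the spine, z up. On its +y side a fixed grey sheet (170 x 135 mm, 4 high); on its -y side the dark landing mat (180 x 142 mm, 1 thin). The leaf's hinge axis runs along the planner's x, 10 mm above the table, over the middle of the spine.
- leaf (a joint): Angle of the white leaf about the spine (rad): 0 flat on the +y side, 1.57 upright, 3.14 flat on the -y (mat) side, against its stop. It starts half raised on the +y side, at 0.5 to 1.1. The hinge is stiff (about 0.14 N m of friction): the leaf stays at any angle where it is left, does not fall by itself, and takes about 1 to 4 N at its free edge.
- leaf_edge (a point): Middle of the leaf's free edge, halfway through its thickness; x along the spine, y from the hinge out to the edge, z across the thickness. The leaf is a rigid white plastic plate, 170 mm along the spine, 150 from hinge axis to free edge, 4 thick, with 6 mm rubber feet at the outer corners of both faces; lying flat its upper face is 12 mm above the table.
- tin: Squat food tin with a paper label, 66 mm diameter, 48 high, about 0.2 kg, standing on the landing mat; origin at the centre of its underside. It is clear when its centre is over 184 mm from the spine on the mat side, or over 119 mm along the spine from the planner's middle. The table on the mat side is free to about 330 mm from the spine.
- mustard_jar: Bystander: small jar with yellow lid, 60 mm diameter, 65 mm high, beyond the spine's far end; origin under its centre. Leave alone.
- drink_can: Bystander: can, 60 mm diameter, 68 mm high, near the spine's end towards the robot; origin under its centre. Leave alone.
- tub: Bystander: white bowl, 80 mm diameter, 50 mm high, out on the leaf's starting side; origin under its centre. Leave alone.
- carton: Bystander: cardboard carton 90 x 60 x 60 mm, well out on the mat side, about 400 mm from the spine; origin under its centre. Leave alone.
Mind the look-alikes: they are no part of the job. Leave any green look-alike of the tin alone.

How it is judged:
By the outcome, as a careful person would: the job done as asked, in the order asked, and still so for the second after the job is handed in, with the robot touching nothing.
It also fails if it takes over 61 s, if anything falls off the work surface, if the arm or the gripper's body presses on something with over 40 N, if the wrist force passes 120 N, or if a joint passes its speed limit or range.

## Robot

A 6-joint arm with a two-finger parallel gripper is mounted at the origin on the work surface. World frame = base frame: x ahead of the robot, y to its left, z up, the work surface at z = 0. Lengths are in m, angles in rad, forces in N, time in s.
With the tool pointing down it reaches from about 0.375 to 0.9 m from the base axis. Payload 3.1 kg.
Tool frame: the origin (TCP) lies on the centre line of the jaws, within the pads' length; the fingertips stand 19 mm ahead of it and the grasp point (between the pads) is the TCP (finger_overhang is the z of the fingertips in the tool frame, in m); z points along the fingers, y is the direction in which the jaws open and shut (so a half turn about z gives the same grasp; the last joint's range is limited). The gripper opens to 87 mm and grips with 3 to 60 N. Pads are 19 mm wide; open, the fingers measure 117 mm over their backs; the gripper's body (75 mm by 190 mm) begins 51 mm behind the grasp point.
Start: joints at [-1.47, 0.527, 1.433, -0, 1.181, -0.178], TCP at [0.172, -0.601, 0.242] pointing down, gripper open.
Joint ranges: [-3.08, 3.08], [-0.75, 2.2], [0.22, 2.44], [-1.43, 4.57], [0, 2.65], [-2.85, 2.85]. Speed limits (rad/s): [2.79, 2.79, 3.14, 3.14, 3.14, 3.14].

## Interface

Orientations are given as a unit quaternion [x, y, z, w].
In Python, from cell import state, grab_frame, hand_in, boxes_of, trace, pinpoint, finger_overhang gives the robot as it stands. The module is installed in compiled form; this text tells all that it offers.
- The arm moves only by the tool play_rows, never from a script. Its argument "increments" is a list that holds one entry, the list of rows, each a list of 5 numbers: the closure, from 0 (fully open) to 1 (shut), then the shift along the tool's x, y, z in mm, then the turn about the tool's z in degrees. A call has 1 to 5 rows; each row is the pose to reach, as a shift and turn from the pose commanded when the call began, along the tool's axes at that moment; what a row does not reach only later rows make up. A row lasts 1/8 s, in which the tool goes at most 62.5 mm and 10.7 degrees, less where a joint would pass 70% of its speed; a pose out of reach is approached as far as the arm can. A call with a gripper value outside its range is refused whole. The fingers move at their own pace and stop on an object; "grip_force" is the grip in N (left out, the last holds). Time passes only in rows, so rows that repeat a pose let the fingers close. It gives the time, the measured TCP pose, the force and the opening at its end, in the units of the state.
- state(): the state, without advancing time (a new reading comes with each control period).
- grab_frame(name): name is "scene" or "top" or "wrist"; returns a dict with "image" (384x512x3 uint8, red, green, blue), "depth" (384x512 float32, m along the optical axis (not along the pixel's ray), 0 where there is no reading), "fx", "fy", "cx", "cy" (pixels), "rvec" (rotation vector, rad) and "tvec" (3), from world to camera coordinates, as OpenCV has them. Camera axes: x right, y down, z forward; pixel columns grow to the right and rows downward; lengths in m; the calibration is good to about 2 mm. A picture is of the moment at which its call begins.
- hand_in(): hands the job in, once; it reports no verdict.
Trained networks look in the newest picture that a camera, given by its name, has taken for a name from the list of things; names that differ only in an ending like _2 or _b are one class to them, and where a whole thing is asked for, a point or a joint stands for the part that bears it (a point fixed in the world has none). Each returns a list of dicts, best first, with "confidence" (0 to 1); they miss things now and then, are a little off and sometimes report something else, mostly with a low value. They report only what shows in the picture. A call takes as long as a camera call. They do not tell look-alikes from the thing itself.
- boxes_of(camera, name): "point" ([x, y, z] in m, in the coordinates of the camera as it stood for that picture, good to about 4 mm: the middle of the surface that is visible of it).
- trace(camera, name): "pixels" (384x512 bool, what is visible of it).
- pinpoint(camera, name): "point" ([x, y, z] in m, in the coordinates of the camera as it stood for that picture, good to about 4 mm: a listed point, or the origin of a listed thing).
The state is a dict: "time": time; "qpos": joint angles; "joint_vel": joint speeds; "tau": joint torques, N m; "tool_pos": TCP position; "tool_rot": TCP orientation; "force": force on the tool from outside, world axes, zero at the start; "torque": the same for the moment, N m; "grip_width": finger opening in m.
Only numpy, scipy, OpenCV 4.12 (cv2) and the standard library are available. Lean on these libraries where they do the work, as an engineer would, in place of code of your own. Each camera call takes 0.05 s, during which the arm holds its last target. There are 200 camera calls.

## Working session

There is one attempt and no reset: what is moved stays moved. The work goes in short steps, Python scripts to look and compute and a tool call to move; the robot and the scene stay as the last step left them, time stands still between calls to the robot, and variables do not carry over. Pictures are saved under pics/ and viewed, about 8 in all and at most 12, crops included, and the job is handed in when it is done.

Besides the shell and the picture viewer there is one more tool, called after "Emit:" by a JSON object that holds its "op" and its "data", one argument or row to a line. play_rows: Moves the arm, as the interface text tells. Its arguments: {"type":"object","properties":{"increments":{"type":"array"},"grip_force":{"type":"number"}},"required":["increments"]}

```bash
mkdir -p pics; cat > h.py <<'E'
import numpy as np, cv2
from scipy.spatial.transform import Rotation as R
from cell import state, grab_frame, hand_in, boxes_of, trace, pinpoint, finger_overhang
def world(f,p):
    Rm=R.from_rotvec(np.ravel(f["rvec"])).as_matrix(); return Rm.T@(np.array(p)-np.ravel(f["tvec"]))
def proj(f,P):
    q,_=cv2.projectPoints(np.array(P,float).reshape(-1,3),np.ravel(f["rvec"]),np.ravel(f["tvec"]),np.array([[f["fx"],0,f["cx"]],[0,f["fy"],f["cy"]],[0,0,1]]),None); return q.reshape(-1,2)
def cloud(f,m=None):
    d=f["depth"]; v,u=np.nonzero((d>0)&(m if m is not None else True)); z=d[v,u]
    p=np.c_[(u-f["cx"])/f["fx"]*z,(v-f["cy"])/f["fy"]*z,z]
    Rm=R.from_rotvec(np.ravel(f["rvec"])).as_matrix(); return (p-np.ravel(f["tvec"]))@Rm
E
python3 - <<'E'
from h import *
s=state(); print({k:np.round(v,3) for k,v in s.items()},finger_overhang)
ims=[]
for c in ["scene","top"]:
    f=grab_frame(c); ims.append(f["image"])
    for n in ["planner","leaf_edge","tin","mustard_jar","drink_can","tub","carton"]:
        for d in pinpoint(c,n): 
            w=world(f,d["point"]); print(c,n,round(d["confidence"],2),np.round(w,3),np.round(proj(f,w)[0]))
    cv2.imwrite(f"pics/{c}0.png",cv2.cvtColor(f["image"],cv2.COLOR_RGB2BGR))
cv2.imwrite("pics/both.png",cv2.cvtColor(cv2.resize(np.vstack(ims),(450,600)) if 0 else np.vstack(ims)[::1],cv2.COLOR_RGB2BGR))
E
```

```text
{'time': np.float64(0.0), 'qpos': array([-1.47 ,  0.528,  1.434,  0.   ,  1.181, -0.179]), 'joint_vel': array([-0.001, -0.001,  0.001, -0.   ,  0.002,  0.001]), 'tau': array([-1.0000e-03, -4.4005e+01, -1.7659e+01,  6.3000e-02,  5.8000e-02,
       -0.0000e+00]), 'tool_pos': array([ 0.172, -0.6  ,  0.241]), 'tool_rot': array([ 0.99 ,  0.139,  0.   , -0.001]), 'force': array([-0.475,  0.198,  0.812]), 'torque': array([ 0.044, -0.022, -0.017]), 'grip_width': np.float64(0.087)} 0.019
scene planner 0.82 [0.575 0.005 0.   ] [243. 203.]
scene planner 0.56 [ 0.542 -0.095 -0.002] [215. 189.]
scene planner 0.44 [ 0.704  0.258 -0.002] [320. 258.]
scene leaf_edge 0.96 [0.61  0.105 0.119] [274. 194.]
scene tin 0.79 [ 0.625 -0.231  0.   ] [163. 201.]
scene tin 0.77 [ 0.543 -0.093  0.001] [215. 188.]
scene tin 0.55 [ 0.391 -0.213  0.002] [194. 146.]
scene mustard_jar 0.61 [ 0.694 -0.077 -0.   ] [205. 230.]
scene drink_can 0.92 [0.44  0.119 0.001] [290. 176.]
scene tub 0.86 [ 0.703  0.262 -0.001] [321. 258.]
scene carton 0.67 [ 0.433 -0.372  0.005] [144. 146.]
top planner 0.95 [0.583 0.005 0.002] [255. 197.]
top leaf_edge 0.9 [0.617 0.105 0.123] [218. 179.]
top tin 0.88 [ 0.543 -0.095 -0.002] [288. 210.]
top tin 0.8 [ 0.395 -0.214  0.002] [329. 259.]
top tin 0.78 [ 0.627 -0.228  0.001] [332. 182.]
top mustard_jar 0.92 [ 0.697 -0.075  0.001] [281. 159.]
top drink_can 0.68 [0.448 0.113 0.002] [219. 242.]
top tub 0.76 [0.707 0.26  0.001] [172. 157.]
top carton 0.8 [ 0.433 -0.372 -0.001] [382. 246.]
```

View pics/top0.png

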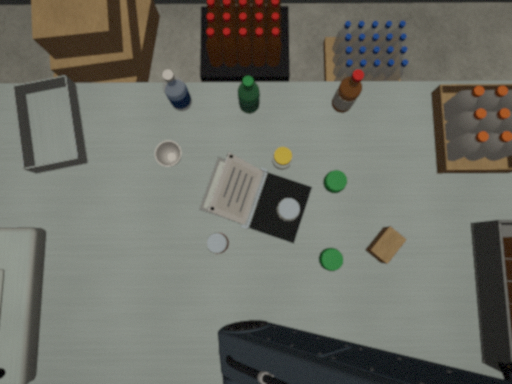

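View pics/scene0.png

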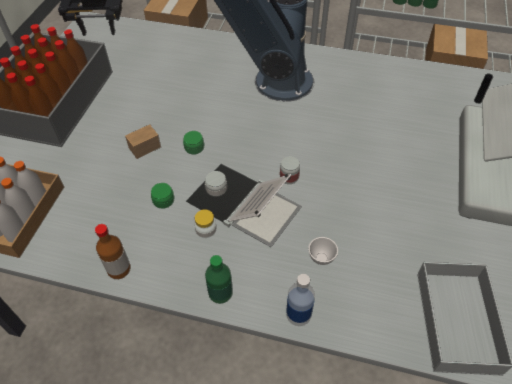

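Top view: the white-labelled tin stands on the black mat at (288,210). The two green-lidded tins, at (336,181) and (331,259), stand off the mat, so they are look-alikes. The leaf is half raised left of the spine. The scene view agrees, with the tin at (215,185). Next I'll fit the planner frame and confirm the tin in a crop.

```bash
python3 - <<'E'
from h import *
f=grab_frame("top"); im=f["image"]
P0=np.array([.58,.005])
for c in ["top","scene"]:
    f=grab_frame(c); im=f["image"]
    g=(im.max(2)<60)
    d=f["depth"]; W=np.full(d.shape+(3,),9.); W[d>0]=cloud(f)
    near=np.hypot(W[...,0]-.55,W[...,1]+.08)<.16
    m=g&near&(np.abs(W[...,2])<.02)
    r=cv2.minAreaRect(W[m][:,:2].astype(np.float32)); 
    bp=cv2.boxPoints(r); print(c,"mat",m.sum(),np.round(bp,3).tolist(),np.round(r[1],3),r[2])
    t=trace(c,"leaf")[0]; L=cloud(f,cv2.erode(t["pixels"].astype(np.uint8),np.ones((3,3)))>0)
    L=L[L[:,2]>.03]; ctr=np.median(L,0); 
    for _ in range(5):
        u,s,vt=np.linalg.svd(L-L.mean(0),full_matrices=False); n=vt[2]; e=np.abs((L-L.mean(0))@n); L=L[e<max(2*np.median(e),.002)]
    n=n*np.sign(n[2]); print(c,"leaf n",len(L),np.round(n,3),"angle",np.arccos(n[2]),"yaw deg",np.degrees(np.arctan2(-n[1],-n[0]))-90)
    u,v=proj(f,[.543,-.094,.02])[0].astype(int); k=cv2.resize(im[v-50:v+50,u-65:u+65],(520,400),interpolation=2)
    cv2.imwrite(f"pics/crop_{c}.png",cv2.cvtColor(k,cv2.COLOR_RGB2BGR))
a,b=cv2.imread("pics/crop_top.png"),cv2.imread("pics/crop_scene.png"); cv2.imwrite("pics/crops.png",cv2.resize(np.hstack([a,b]),(800,308)))
E
```

```text
top mat 2130 [[0.44699999690055847, -0.10700000077486038], [0.6119999885559082, -0.16300000250339508], [0.656000018119812, -0.03400000184774399], [0.4909999966621399, 0.02199999988079071]] [0.137 0.175] 71.18939971923828
top leaf n 1515 [-0.241 -0.69   0.682] angle 0.8198317543260035 yaw deg -19.221050127544885
scene mat 1525 [[0.4399999976158142, -0.10700000077486038], [0.6100000143051147, -0.16500000655651093], [0.656000018119812, -0.03200000151991844], [0.48500001430511475, 0.026000000536441803]] [0.14 0.18] 71.16991424560547
scene leaf n 740 [-0.239 -0.689  0.684] angle 0.8176391224998942 yaw deg -19.11385555946208
```

View pics/crops.png

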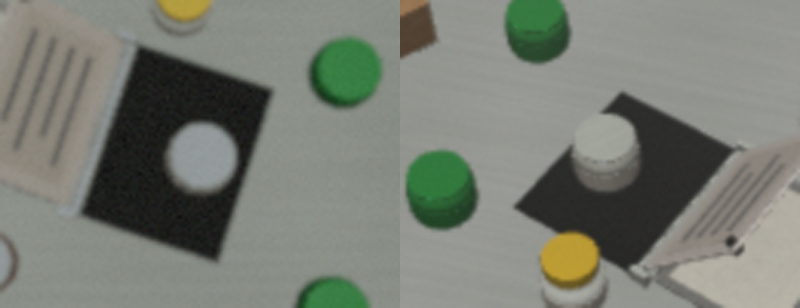

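The crop confirms it: the tin on the mat is the pale one, and both green ones stand off the mat. The planner is at about (0.578, 0.006) with yaw −19°, and the leaf is at 0.82 rad. In planner coordinates the tin is at (0, −106 mm). I'll move in with the tool's x axis along the planner's +y and the fingers partly open, so two fingertips cradle the tin.

Emit:
{"op": "play_rows", "data": {
  "increments": [
    [[0.54, 48, -38.5, 0, -10], [0.54, 96, -77, 0, -20], [0.54, 144, -115.5, 0, -30], [0.54, 192, -154, 0, -40], [0.54, 240, -192.5, 0, -50]]
  ]
}}

```text
time: 1.68
tool_pos: [0.3508, -0.3483, 0.2418]
tool_rot: [0.837, 0.547, 0.0, 0.001]
force: [0.9, -0.3, -1.0]
grip_width: 0.0456
```

```bash
cat >> h.py <<'E'
P=np.array([.5775,.006]); YAW=np.radians(-19.1); EX=np.array([np.cos(YAW),np.sin(YAW)]); EY=np.array([-EX[1],EX[0]])
def pl(w): d=np.array(w[:2])-P; return np.round(np.r_[d@EX,d@EY,w[2]]*1000,1)
def goto(px,py,tipz):
    "shift in tool axes (mm), turn (deg) to planner-frame mm pose, tool x along planner +y"
    s=state(); M=R.from_quat(s["tool_rot"]).as_matrix(); w=np.r_[P+px/1e3*EX+py/1e3*EY,tipz/1e3+finger_overhang]
    a=np.degrees(np.arctan2(M[1,0],M[0,0])); want=np.degrees(np.arctan2(EY[1],EY[0]))
    print("t",round(s["time"],2),"at",pl(s["tool_pos"]),"yaw",round(a,1),"F",np.round(s["force"],1),"w",round(float(s["grip_width"]),3),"shift",np.round(M.T@(w-s["tool_pos"])*1e3,1),"turn",round(-(want-a),1))
E
python3 -c "
from h import *
goto(0,-55,150)"
```

```text
t 1.68 at [ -98.3 -409.   241.8] yaw 66.3 F [ 0.9 -0.3 -1. ] w 0.046 shift [360.8  69.3  72.8] turn -4.6
```

Emit:
{"op": "play_rows", "data": {
  "increments": [
    [[0.54, 60, 11.5, 0, -1.5], [0.54, 120, 23, 0, -3], [0.54, 180, 34.5, 10, -4.6], [0.54, 240, 46, 25, -4.6], [0.54, 300, 58, 40, -4.6]]
  ]
}}

```text
time: 2.3
tool_pos: [0.5257, -0.0985, 0.2018]
tool_rot: [0.816, 0.578, 0.0, 0.001]
force: [1.3, -0.9, -0.1]
grip_width: 0.04
```

```bash
python3 -c "
from h import *
goto(0,-55,70)
f=grab_frame('wrist')
for n in ['tin','planner']:
  for d in pinpoint('wrist',n): w=world(f,d['point']); print(n,d['confidence'],pl(w))
f=grab_frame('top')
for d in pinpoint('top','tin'): w=world(f,d['point']); print('top',d['confidence'],pl(w))
"
```

```text
t 2.3 at [ -14.7 -115.7  201.8] yaw 70.6 F [ 1.3 -0.9 -0.1] w 0.04 shift [ 60.8  14.2 112.8] turn -0.3
tin 0.64 [ 116.6 -210.8   -3.4]
tin 0.57 [  -3.9 -106.9    3.4]
planner 0.62 [ 0.4  2.7 -3. ]
top 0.65 [ 124.1 -210.1   -0.5]
top 0.49 [-9.860e+01 -2.668e+02  1.000e-01]
```

Emit:
{"op": "play_rows", "data": {
  "increments": [
    [[0.54, 30, 6, 0, 0], [0.54, 61, 12, 20, 0], [0.54, 61, 12, 75, 0], [0.54, 61, 12, 130, 0], [0.54, 61, 12, 167, 0]]
  ]
}}

```text
time: 3.18
tool_pos: [0.555, -0.0485, 0.0332]
tool_rot: [0.817, 0.576, -0.001, -0.0]
force: [0.8, 0.3, 0.2]
grip_width: 0.0403
```

```bash
python3 -c "
from h import *
goto(-2,-55,15)
f=grab_frame('scene')
for d in pinpoint('scene','tin'): w=world(f,d['point']); print(d['confidence'],pl(w))
u,v=proj(f,[.543,-.094,.02])[0].astype(int)
cv2.imwrite('pics/pre.png',cv2.cvtColor(cv2.resize(f['image'][v-60:v+60,u-80:u+80],(640,480),interpolation=2),cv2.COLOR_RGB2BGR))
"
```

```text
t 3.17 at [ -3.5 -58.8  33.2] yaw 70.4 F [0.8 0.3 0.2] w 0.04 shift [ 3.8  1.4 -0.8] turn -0.5
0.66 [ 121.8 -208.2   -2.3]
0.6 [-101.8 -270.7    2.9]
0.52 [   0.3 -104.2   -2.6]
```

View pics/pre.png

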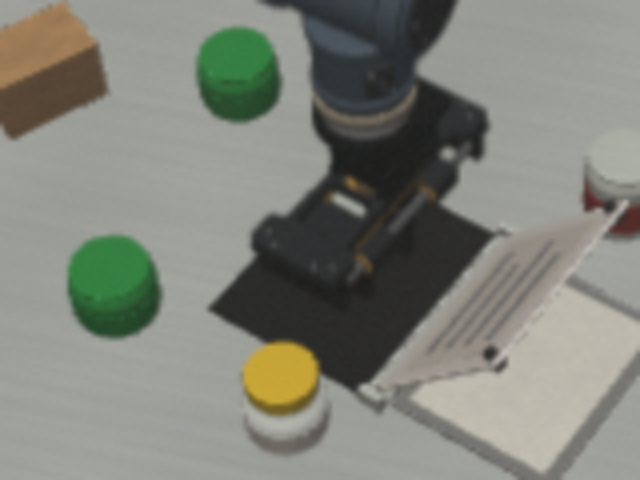

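Emit:
{"op": "play_rows", "data": {
  "increments": [
    [[0.54, -8, 1, 0, -0.5], [0.54, -18, 1.5, 0, -0.5], [0.54, -30, 1.5, 0, -0.5], [0.54, -42, 1.5, 0, -0.5], [0.54, -54, 1.5, 0, -0.5]]
  ]
}}

```text
time: 3.9
tool_pos: [0.5395, -0.0988, 0.0354]
tool_rot: [0.814, 0.581, 0.0, 0.0]
force: [-0.4, 1.3, 0.8]
grip_width: 0.0402
```

Emit:
{"op": "play_rows", "data": {
  "increments": [
    [[0.54, -13, 0, 0, 0], [0.54, -27, 0, 0, 0], [0.54, -41, 0, 0, 0], [0.54, -54, 0, 0, 0], [0.54, -65, 0, 0, 0]]
  ]
}}

```text
time: 4.53
tool_pos: [0.518, -0.1603, 0.0347]
tool_rot: [0.814, 0.581, -0.0, -0.0]
force: [-0.6, 1.8, 0.9]
grip_width: 0.04
```

```bash
python3 -c "
from h import *
goto(-2,-150,15)
for c in ['scene','top','wrist']:
  f=grab_frame(c)
  for d in pinpoint(c,'tin'): w=world(f,d['point']); print(c,d['confidence'],pl(w))
"
```

```text
t 4.53 at [  -1.8 -176.6   34.7] yaw 71.1 F [-0.6  1.8  0.9] w 0.04 shift [26.6 -0.1  0.7] turn 0.2
scene 0.73 [ 121.3 -208.8   -0.3]
scene 0.57 [  -4.  -211.9   -1.1]
top 0.69 [ 125.  -208.9    1.3]
wrist 0.88 [ 1.171e+02 -2.098e+02  1.000e-01]
wrist 0.57 [  -1.2 -215.1    1.6]
```

The tin is now at (−2, −213), more than 184 mm out and upright. I'll back off, lift, and cross over the leaf to its outer side.

Emit:
{"op": "play_rows", "data": {
  "increments": [
    [[0.54, 14, 0, 0, 0], [0.54, 28, 0, -10, 0], [0.54, 40, 0, -60, 0], [0.54, 60, 0, -110, 0], [0.54, 105, 0, -145, 0]]
  ]
}}

```text
time: 5.45
tool_pos: [0.5534, -0.0593, 0.1828]
tool_rot: [0.814, 0.581, 0.001, 0.001]
force: [0.3, -0.8, -0.4]
grip_width: 0.0402
```

Emit:
{"op": "play_rows", "data": {
  "increments": [
    [[0.54, 50, 0, 0, 0], [0.54, 105, 0, 0, 0], [0.54, 160, 0, 0, 0], [0.54, 205, 0, 0, 0], [0.54, 205, 0, 0, 0]]
  ]
}}

```text
time: 6.08
tool_pos: [0.619, 0.1386, 0.1804]
tool_rot: [0.812, 0.584, 0.001, 0.0]
force: [0.1, -0.3, -0.9]
grip_width: 0.04
```

```bash
python3 -c "
from h import *
goto(0,132,95)
for c in ['scene','top']:
  f=grab_frame(c)
  for n in ['tin','leaf_edge']:
   for d in pinpoint(c,n): w=world(f,d['point']); print(c,n,d['confidence'],pl(w))
cv2.imwrite('pics/tin.png',cv2.cvtColor(f['image'],cv2.COLOR_RGB2BGR))
"
```

```text
t 6.08 at [ -4.2 138.9 180.4] yaw 71.4 F [ 0.1 -0.3 -0.9] w 0.04 shift [-7.   4.  66.4] turn 0.5
scene tin 0.94 [ 120.2 -209.9   -1.5]
scene tin 0.73 [-1.034e+02 -2.676e+02  1.000e-01]
scene tin 0.7 [  -2.5 -213.9    0.9]
scene leaf_edge 0.83 [ -0.4 105.3 118.6]
top tin 0.88 [-100.5 -267.4    1.7]
top tin 0.75 [   1.9 -212.5   -0.4]
top tin 0.58 [ 127.  -210.     1.1]
top leaf_edge 0.69 [  0.8 107.4 122.5]
```

Emit:
{"op": "play_rows", "data": {
  "increments": [
    [[0.54, -2, 4, 35, 0.5], [0.54, -4, 4, 66, 0.5], [0.54, -14, 4, 66, 0.5], [0.54, -22, 4, 66, 0.5], [0.54, -26, 4, 66, 0.5]]
  ]
}}

```text
time: 7.0
tool_pos: [0.6156, 0.1078, 0.1159]
tool_rot: [0.817, 0.577, 0.002, 0.001]
force: [0.4, 4.2, 2.3]
grip_width: 0.0401
```

```bash
python3 -c "
from h import *
goto(0,86,115)
f=grab_frame('scene')
for d in pinpoint('scene','leaf_edge'): print(pl(world(f,d['point'])))
u,v=proj(f,[.6,.06,.05])[0].astype(int)
cv2.imwrite('pics/pre2.png',cv2.cvtColor(cv2.resize(f['image'][v-75:v+75,u-100:u+100],(800,600),interpolation=2),cv2.COLOR_RGB2BGR))
"
```

```text
t 7.0 at [  2.7 108.7 115.9] yaw 70.5 F [0.4 4.2 2.3] w 0.04 shift [-22.6  -2.5 -18.2] turn -0.4
[  1.6 100.7 121.8]
[ 34.6 282.8  -0.6]
```

View pics/pre2.png

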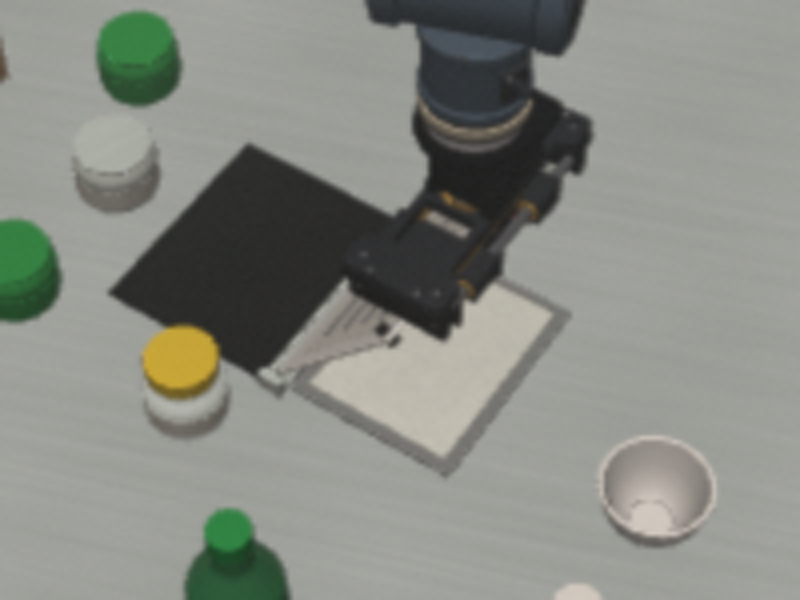

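Contact: 4.2 N against the free edge, with the tin standing clear at (115,160) in the crop. I'll follow the arc.

Emit:
{"op": "play_rows", "data": {
  "increments": [
    [[0.54, -12, -2, -11, 0], [0.54, -23, -2, -19, 0], [0.54, -41, -2, -28, 0], [0.54, -59, -2, -34, 0], [0.54, -78, -2, -38, 0]]
  ]
}}

```text
time: 7.72
tool_pos: [0.5858, 0.0335, 0.1522]
tool_rot: [0.816, 0.578, -0.0, 0.0]
force: [0.2, 1.7, 0.1]
grip_width: 0.0398
```

```bash
python3 -c "
from h import *
goto(0,11.5,135)
for c in ['scene','top']:
  f=grab_frame(c)
  for d in pinpoint(c,'leaf_edge'): print(c,d['confidence'],pl(world(f,d['point'])))
"
```

```text
t 7.72 at [ -1.1  28.7 152.2] yaw 70.6 F [0.2 1.7 0.1] w 0.04 shift [-17.2   1.2  -1.8] turn -0.3
scene 0.8 [ -2.9  21.5 155.7]
```

Emit:
{"op": "play_rows", "data": {
  "increments": [
    [[0.54, -17, 1, -2, 0], [0.54, -34, 1, -1, 0], [0.54, -50, 1, 2, 0], [0.54, -65, 1, 7, 0], [0.54, -80, 1, 14, 0]]
  ]
}}

```text
time: 8.55
tool_pos: [0.5604, -0.0419, 0.1374]
tool_rot: [0.816, 0.578, 0.0, 0.0]
force: [1.0, 1.3, -0.6]
grip_width: 0.0397
```

```bash
python3 -c "
from h import *
goto(0,-51,119)
for c in ['scene','top']:
  f=grab_frame(c)
  for d in pinpoint(c,'leaf_edge'): print(c,d['confidence'],pl(world(f,d['point'])))
"
```

```text
t 8.55 at [ -0.4 -50.8 137.4] yaw 70.6 F [ 1.   1.3 -0.6] w 0.04 shift [-0.2  0.4 -0.6] turn -0.3
scene 0.76 [ -3.1 -73.2 136.9]
```

Emit:
{"op": "play_rows", "data": {
  "increments": [
    [[0.54, -15, 0.5, 8, 0], [0.54, -27, 0.5, 18, 0], [0.54, -38, 0.5, 31, 0], [0.54, -47, 0.5, 44, 0], [0.54, -55, 0.5, 59, 0]]
  ]
}}

```text
time: 9.38
tool_pos: [0.5427, -0.0934, 0.0777]
tool_rot: [0.816, 0.578, -0.0, -0.0]
force: [0.5, 0.3, 0.5]
grip_width: 0.0402
```

```bash
python3 -c "
from h import *
goto(0,-115.5,14)
for c in ['scene','top']:
  f=grab_frame(c)
  for d in pinpoint(c,'leaf_edge'): print(c,d['confidence'],pl(world(f,d['point'])))
"
```

```text
t 9.38 at [  -0.4 -105.4   77.7] yaw 70.6 F [0.5 0.3 0.5] w 0.04 shift [-10.1   0.4  44.7] turn -0.3
scene 0.91 [  -1.5 -137.    64.4]
```

Emit:
{"op": "play_rows", "data": {
  "increments": [
    [[0.54, -6, 0.5, 15, 0], [0.54, -9, 0.5, 29, 0], [0.54, -10, 0.5, 38, 0], [0.54, -10, 0.5, 44, 0], [0.54, -10, 0.5, 47, 0]]
  ]
}}

```text
time: 10.2
tool_pos: [0.5398, -0.1023, 0.0313]
tool_rot: [0.816, 0.578, -0.0, -0.0]
force: [-1.9, -0.4, 8.8]
grip_width: 0.04
```

Emit:
{"op": "play_rows", "data": {
  "increments": [
    [[0.54, 0, 0, 1, 0], [0.54, 0, 0, 2, 0], [0.54, 0, 0, 2, 0]]
  ]
}}

```text
time: 10.58
tool_pos: [0.5398, -0.1022, 0.0313]
tool_rot: [0.816, 0.578, -0.0, 0.0]
force: [-2.7, 0.7, 10.3]
grip_width: 0.0399
```

```bash
python3 -c "
from h import *
goto(0,-115.5,12)
for c in ['scene','top']:
  f=grab_frame(c)
  for d in pinpoint(c,'leaf_edge'): print(c,d['confidence'],pl(world(f,d['point'])))
"
```

```text
t 10.57 at [  -0.2 -114.6   31.3] yaw 70.6 F [-2.7  0.7 10.3] w 0.04 shift [-0.9  0.2  0.3] turn -0.3
scene 0.8 [  -2.9 -145.9    7.4]
top 0.34 [4.1 0.8 2.1]
```

The leaf is on its stop: tip at 12.3 mm and force rising without travel. One slightly firmer press, then lift straight up.

Emit:
{"op": "play_rows", "data": {
  "increments": [
    [[0.54, 0, 0, 4, 0], [0.54, 0, 0, 4, 0], [0.54, 0, 0, 0, 0], [0.54, 0, 0, -10, 0], [0.54, 0, 0, -40, 0]]
  ]
}}

```text
time: 11.4
tool_pos: [0.5391, -0.1019, 0.0691]
tool_rot: [0.816, 0.578, -0.001, -0.002]
force: [1.0, 0.1, 0.2]
grip_width: 0.0401
```

Emit:
{"op": "play_rows", "data": {
  "increments": [
    [[0.54, 0, 0, -50, 0], [0.54, 0, 0, -100, 0], [0.54, 60, 0, -130, 0], [0.54, 120, 0, -130, 0], [0.54, 180, 0, -130, 0]]
  ]
}}

```text
time: 12.02
tool_pos: [0.6008, 0.0689, 0.2008]
tool_rot: [0.816, 0.577, 0.001, 0.001]
force: [1.0, -1.2, -0.1]
grip_width: 0.0404
```

Emit:
{"op": "play_rows", "data": {
  "increments": [
    [[0.54, 50, 0, 0, 0], [0.54, 80, 0, 0, 0], [0.54, 80, 0, 0, 0]]
  ]
}}

```text
time: 12.4
tool_pos: [0.6267, 0.1452, 0.1994]
tool_rot: [0.815, 0.579, 0.0, -0.0]
force: [-0.5, 0.4, -0.2]
grip_width: 0.0398
```

```bash
python3 -c "
from h import *
goto(0,0,200)
for c in ['scene','top']:
  f=grab_frame(c)
  for n in ['tin','leaf_edge','mustard_jar','drink_can','tub','carton']:
   for d in pinpoint(c,n): w=world(f,d['point']); print(c,n,round(d['confidence'],2),pl(w),np.round(w,3))
  W=cloud(f); D=(W[:,:2]-P); x,y=D@EX,D@EY
  for lo,hi in [(-50,-25),(-100,-75),(-145,-120)]:
    k=(abs(x)<.06)&(y>lo/1e3)&(y<hi/1e3); print(c,lo,hi,k.sum(),np.round(np.median(W[k,2])*1e3,1))
  cv2.imwrite(f'pics/end_{c}.png',cv2.cvtColor(f['image'],cv2.COLOR_RGB2BGR))
"
```

```text
t 12.4 at [  0.9 147.6 199.4] yaw 70.8 F [-0.5  0.4 -0.2] w 0.04 shift [-147.6   -0.6  -19.7] turn -0.1
scene tin 0.8 [ 119.9 -213.4   -2.3] [ 0.621 -0.235 -0.002]
scene tin 0.64 [-103.3 -266.7    0.6] [ 0.393 -0.212  0.001]
scene tin 0.58 [  -1.9 -210.1   -1.9] [ 0.507 -0.192 -0.002]
scene leaf_edge 0.58 [  -0.4 -147.2    9. ] [ 0.529 -0.133  0.009]
scene mustard_jar 0.84 [136.4 -39.   -1.9] [ 0.694 -0.075 -0.002]
scene drink_can 0.5 [-167.3   61.8    4. ] [0.44  0.119 0.004]
scene tub 0.78 [ 37.2 282.   -5.5] [ 0.705  0.26  -0.006]
scene carton 0.87 [ -12.8 -404.1    5. ] [ 0.433 -0.372  0.005]
scene -50 -25 265 12.6
scene -100 -75 250 12.6
scene -145 -120 257 12.4
top tin 0.8 [-100.3 -264.1    2.9] [ 0.396 -0.211  0.003]
top tin 0.72 [ 1.000e-01 -2.138e+02 -1.600e+00] [ 0.508 -0.196 -0.002]
top tin 0.61 [ 122.6 -208.2   -0.4] [ 0.625 -0.231 -0.   ]
top leaf_edge 0.85 [   2.6 -145.9   13.4] [ 0.532 -0.133  0.013]
top mustard_jar 0.78 [138.9 -38.1   1.8] [ 0.696 -0.075  0.002]
top drink_can 0.85 [-157.2   59.6    1. ] [0.448 0.114 0.001]
top tub 0.54 [ 34.8 284.9   0.5] [0.704 0.264 0.001]
top carton 0.56 [ -11.5 -400.7    1.2] [ 0.436 -0.369  0.001]
top -50 -25 331 12.8
top -100 -75 334 12.8
top -145 -120 336 12.2
```

View pics/end_scene.png

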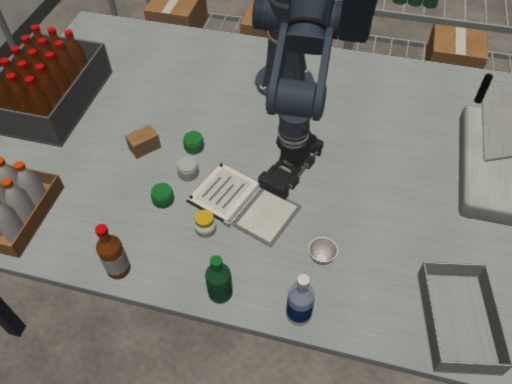

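The leaf lies flat on the mat side around (223,192), with its upper face at 12–13 mm all over. The tin stands upright at (187,167), clear of it, and everything else is where it was.

```bash
python3 -c "
from h import *
print(hand_in())"
```

```text
the job is handed in; nothing more can be done
None
```

The job is done and handed in after about 12.4 s of robot time; I got no verdict back.

- **Tin:** With the fingers partly open, I pushed the tin on the mat straight out until its centre was about 212 mm from the spine (184 mm needed). It stayed upright.
- **Leaf:** I then pushed the leaf by its free edge over the spine and pressed it onto its stop at about 10 N, plus one slightly firmer press I took no force reading for. Nothing was gripped or lifted.

**Last checks:** Both cameras put the leaf's upper face at 12–13 mm near the spine, mid-way and at the edge (12 mm is flat). The jar, can, tub, carton and both green look-alikes were within measuring error of where they started. The arm was clear of everything, with no contact force.

**Disagreements:** Once, while the gripper hid the leaf, the top camera gave a low-confidence leaf-edge point on the spine. I ignored it, as the scene camera and the contact force contradicted it. The two cameras' readings for the drink can differ by about 8 mm, but they did so at the start too.

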